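# Put the pliers away and shut the tool case

## Task

The job is finished: lay the pliers flat in the empty long bay of the open tool case (lay them down, do not drop them in), then lower the lid gently all the way down and press the front latch until it snaps shut. Leave the roll of tape in its small bay and the screwdriver where it lies, and let go of everything at the end.

Things in the scene. Friction and masses are not known exactly. Their poses are not given: they have to be found in the camera images.
- pliers: Pliers with two curved red handles and steel jaws, lying flat and loose, 55 x 177 x 12 mm, 0.16 kg, not opening or closing. Origin: underside, mid-length and mid-width. Own y runs along them: jaws to -y, handles to +y (y = -88 to 88 mm); z up. Fingers meet 9 mm of height. Grasp across own x at the origin (about 38 to 42 mm wide, near the centre of mass), tips almost on the table.
- case: Grey steel hand-tool case, fixed: 112 mm deep (own x), 280 mm long (own y), body 48 mm high, walls 4 mm. Origin: on the table under its middle; own x points from the latch (front) to the hinge (back). A divider (y = 66 to 70 mm, 44 mm high) parts the empty long bay from a small bay (y = 70 to 136 mm) with a roll of tape. A keeper bar stands out 5.5 mm at the front, 30 to 35 mm high.
- case_bay (a point): Centre of the long bay's black floor, 8 mm above the table (case frame x = 0, y = -35 mm); axes as the case. The bay is 202 mm long (y), 104 mm wide (x), 40 mm deep. A gripper opened wide may not fit between its walls: open the fingers only as far as needed in there.
- lid_hinge (a point): Point on the lid's hinge axis, at the middle of the case's back edge (case frame x = 56, y = 0, z = 48.5 mm). The hinge axis runs along the case's own y. Its own axes turn with the lid: own -x points from the hinge to the lid's front edge, own z is the lid's outward (top) normal.
- lid_edge (a point): Middle of the top front edge of the lid, on its outer face: x = -112, z = 16 mm in the frame of lid_hinge. Moves with the lid, a shallow shell 112 x 280 x 16 mm with a flat wire carrying handle that stands 8 mm proud of its middle (within 65 mm of the middle of its length).
- case_lid (a joint): Lid hinge angle: 0 = fully shut on the case, 2.45 = leaning back at its stop. Stiff hinge: the lid (0.26 kg) stays where it is left and needs 1 to 5 N at the front edge to swing. Push it over from behind its front edge, beside the latch, then press down on it.
- case_latch (a joint): Angle of the sprung steel latch on the lid: 0 = open (the start), standing out from the lid's front edge; 1.75 = shut, flat against the case's front, hooked under the keeper. Over-centre spring: below 1.15 it springs open, beyond it snaps shut by itself. Pressing it down near its lip takes about 3 N. It hooks only if the lid is fully down; shut earlier it holds the lid off.
- latch_pivot (a point): Middle of the latch's pivot axis (along the case's own y): 9 mm in front of the lid's front face, 6 mm above the lid's lower rim (with the lid shut: case frame x = -65, z = 54.5 mm). The latch is 46 mm wide and 4 mm thick.
- latch_lip (a point): Middle of the lip at the free end of the latch, 37 mm from its pivot.
- tape_roll: Black roll of tape, 58 mm across, 19 mm high, lying loose in the small bay; to be left there. Origin: centre of its underside.
- screwdriver: Screwdriver with a yellow handle, 29 x 190 x 26 mm, lying loose on the table; bystander. Origin: underside, mid-length; own y along it.
There are look-alikes about, which are no part of the job. There is more than one size of the tape_roll; the one meant has the size given above.

How it is judged:
By the outcome, as a careful person would: the job done as asked, in the order asked, and still so for the second after the job is handed in, with the robot touching nothing.
It also fails if it takes over 67 s, if anything falls off the work surface, if the arm or the gripper's body presses on something with over 40 N, if the wrist force passes 120 N, or if a joint passes its speed limit or range.

## Robot

A 7-joint arm with a two-finger parallel gripper is mounted at the origin on the work surface; the furniture and walls round the work are solid. World frame = base frame: x ahead of the robot, y to its left, z up, the work surface at z = 0. Lengths are in m, angles in rad, forces in N, time in s.
With the tool pointing down it reaches from about 0.4 to 0.85 m from the base axis. Payload 10.4 kg.
Tool frame: the origin (TCP) lies at the very end of the fingers, on their centre line; the grasp point (between the pads) lies r.tcp_to_grasp behind it (r.tcp_to_grasp is the distance from the TCP to the grasp point, in m); z points along the fingers, y is the line along which they close (so a half turn about z gives the same grasp; the last joint's range is limited). The gripper opens to 87 mm and grips with 3 to 60 N. Pads are 19 mm wide; open, the fingers measure 117 mm over their backs; the gripper's body (75 mm by 190 mm) begins 51 mm behind the grasp point.
Start: joints at [-1.304, 0.332, -0.065, 1.46, 0.022, 1.35, -0.088], TCP at [0.179, 0.599, 0.223] pointing down, gripper open.
Joint ranges: [-2.6, 2.6], [-0.5, 2.12], [-1.47, 1.34], [0.16, 2.42], [-1.27, 4.41], [0.06, 2.06], [-2.6, 2.6]. Speed limits (rad/s): [2.22, 2.22, 2.79, 2.79, 3.14, 3.14, 3.14].

## Interface

Orientations are given as a unit quaternion [x, y, z, w].
In Python, from bench import monitor, cams, ticket, r gives the robot as it stands.
- The arm moves only by the shell command python3 -m crank 'ROWS' [OPENING] [FORCE]. ROWS is a JSON object whose one key "steps" holds a list of rows, each a list of 2 entries, a list of its own where there are three numbers: the shift along the world's x, y, z in units of 25 mm (1.0 is 25 mm), then the turn, a rotation vector about the world's x, y, z in units of 5 degrees (1.0 is 5 degrees). In form: {"steps": [[[x, y, z], [ax, ay, az]], ...]}. A call has 1 to 10 rows; each row shifts and turns the commanded pose from where the row before left it; what a row does not reach is not made up. A row lasts 1/12 s, in which the tool goes at most 41.7 mm and 7.16 degrees, less where a joint would pass 70% of its speed; a pose out of reach is approached as far as the arm can. A call is refused whole if a number of a shift passes 1 or a number of a turn 1, either way. A call with a gripper value outside its range is refused whole. OPENING is the finger opening in mm, from 0 to 87, set as the call begins (- or left out, the last holds). The fingers move at their own pace and stop on an object; FORCE is the grip in N (left out, the last holds). Time passes only in rows, so rows that do not move let the fingers close. It gives the time, the measured TCP pose, the force, the opening and the grip force at its end, in the units of the state.
- monitor.read_state(): the state, without advancing time (a new reading comes with each control period).
- cams.camera(name): name is "side" or "top"; returns a dict with "pixels" (384x512x3 uint8, blue, green, red), "z_map" (384x512 float32, m along the optical axis (not along the pixel's ray), 0 where there is no reading), "vfov" (degrees; the focal length in pixels is half the picture's height over the tangent of half this angle, whatever the lens; pixels are square), "cx", "cy" (the principal point, pixels), "k1" (the pictures are not rectified: a ray, as slopes to the right and down, at radius r is drawn at 1 + k1 r^2 times it, then the intrinsics apply), "T" (4x4, takes a point from camera to world coordinates). Camera axes: x right, y up, looking along -z (the intrinsics and any distortion apply to the point x, -y, -z); pixel columns grow to the right and rows downward; lengths in m; the calibration is good to about 2 mm. A picture is of the moment at which its call begins.
- ticket.close_job(): hands the job in; it is judged then, once.
The state is a dict: "time": time; "joint_positions": joint angles; "joint_vel": joint speeds; "joint_torque": joint torques, N m; "ee_pos": TCP position; "eef_rot": TCP orientation; "ft_force": force on the tool from outside, world axes, zero at the start; "torque": the same for the moment, N m; "width": finger opening in m; "grip_force": force on a finger pad.
Only numpy, scipy, OpenCV 4.12 (cv2) and the standard library are available. Lean on these libraries where they do the work, as an engineer would, in place of code of your own. Each camera call takes 0.05 s, during which the arm holds its last target. There are 200 camera calls.

## Working session

There is one attempt and no reset: what is moved stays moved. The work goes in short steps, Python scripts to look and compute and a shell command to move; the robot and the scene stay as the last step left them, time stands still between calls to the robot, and variables do not carry over. Pictures are saved under pics/ and viewed, at most 10 in all, crops included, and the job is handed in when it is done.

```bash
ls; mkdir -p pics; cat > h.py <<'E'
import numpy as np, cv2
from bench import monitor, cams, ticket, r
def grab(n):
    c=cams.camera(n); np.savez(f'{n}.npz',**c); return c
def load(n): return dict(np.load(f'{n}.npz'))
def K(c):
    f=c['pixels'].shape[0]/2/np.tan(np.radians(float(c['vfov']))/2)
    return f,float(c['cx']),float(c['cy']),float(c['k1'])
def rays(c,uv):
    f,cx,cy,k=K(c); d=(np.asarray(uv,float)-[cx,cy])/f; s=d.copy()
    for _ in range(30): s=d/(1+k*(s**2).sum(-1,keepdims=True))
    return np.concatenate([s[...,:1],-s[...,1:],-np.ones_like(s[...,:1])],-1)
def cloud(c):
    H,W=c['z_map'].shape; u,v=np.meshgrid(np.arange(W),np.arange(H))
    p=rays(c,np.stack([u,v],-1))*c['z_map'][...,None]
    return p@c['T'][:3,:3].T+c['T'][:3,3]
def atz(c,uv,z):
    d=rays(c,uv)@c['T'][:3,:3].T; o=c['T'][:3,3]
    return o+d*((z-o[2])/d[...,2:])
def proj(c,P):
    f,cx,cy,k=K(c); q=(np.asarray(P)-c['T'][:3,3])@c['T'][:3,:3]
    s=np.stack([q[...,0]/-q[...,2],q[...,1]/q[...,2]],-1); s=s*(1+k*(s**2).sum(-1,keepdims=True))
    return s*f+[cx,cy]
E
python3 - <<'E'
from h import *
print(monitor.read_state(), r.tcp_to_grasp)
for n in('side','top'):
    c=grab(n); cv2.imwrite(f'pics/{n}0.png',cv2.resize(c['pixels'],(768,576)))
    print(n,K(c),c['T'].round(3).tolist())
E
```

```text
pics
{'time': 0.0, 'joint_positions': array([-1.30361075,  0.33286116, -0.06470193,  1.46094395,  0.02163652,
        1.3498713 , -0.0885027 ]), 'joint_vel': array([-0.00144607, -0.0002366 ,  0.00159757, -0.00374063, -0.00254594,
       -0.00101939,  0.00076713]), 'joint_torque': array([-8.23793471e-04, -6.23247743e+01,  2.42443057e-02, -3.89911187e+01,
       -6.14231313e-02,  3.94871633e-02,  1.08576608e-04]), 'ee_pos': array([0.17849955, 0.59857361, 0.22175938]), 'eef_rot': array([ 1.44372364e-01,  9.89523188e-01, -6.91705934e-04, -5.11123291e-05]), 'ft_force': array([-0.15356497, -0.13695043, -0.76933554]), 'torque': array([-0.0243026 ,  0.01139096,  0.00846978]), 'grip_force': 0.0, 'width': 0.08687957409694734} 0.0187
side (np.float64(357.4578588342995), 258.11430808254784, 187.85149715732322, -0.08928869346129654) [[-0.98, 0.12, -0.16, 0.348], [-0.2, -0.544, 0.815, 0.645], [0.011, 0.83, 0.557, 0.587], [0.0, 0.0, 0.0, 1.0]]
top (np.float64(390.64048935657036), 258.42280697639006, 193.26676048497276, -0.0403488886162505) [[0.019, 0.995, -0.097, 0.401], [-1.0, 0.02, 0.007, -0.121], [0.009, 0.097, 0.995, 0.978], [0.0, 0.0, 0.0, 1.0]]
```

View pics/top0.png

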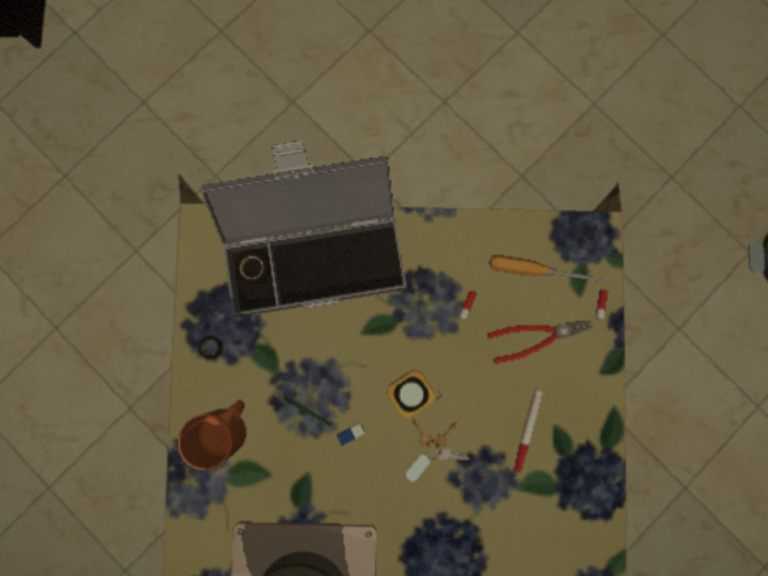

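View pics/side0.png

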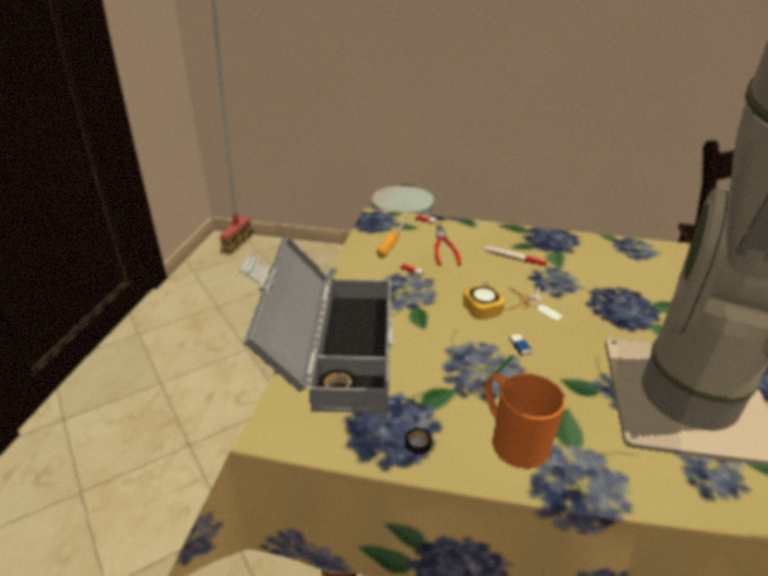

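The top view (768x576) shows the case at about (315,265), with its lid leaning back, the latch at (290,155) and the small bay with its tape on the left. The pliers are at (540,340) with the jaws to the right, and the screwdriver is at (535,268). The side view matches: the case is at (330,340) and the pliers at (443,245). Next I'll zoom in to get accurate points.

```bash
python3 - <<'E'
from h import *
t=load('top'); s=load('side')
a=cv2.resize(t['pixels'][85:255,125:415],None,fx=2.7,fy=2.7,interpolation=cv2.INTER_CUBIC)
cv2.imwrite('pics/tc.png',cv2.convertScaleAbs(a,alpha=1.6))
a=s['pixels'][125:285,150:330]; a=cv2.resize(a,None,fx=3.7,fy=3.7,interpolation=cv2.INTER_CUBIC)
cv2.imwrite('pics/sc.png',cv2.convertScaleAbs(a,alpha=1.5))
for c in(t,s):
    P=cloud(c); m=(P[...,2]>.004)&(P[...,2]<.03)&(P[...,0]>.3)&(P[...,0]<.45)&(P[...,1]<-.28)&(P[...,1]>-.55)&(c['z_map']>0)
    px=c['pixels'].astype(int)
    red=(px[...,2]>1.8*px[...,1])&(P[...,0]>.25)&(P[...,0]<.55)&(P[...,1]<-.2)&(P[...,1]>-.6)
    n,l,st,_=cv2.connectedComponentsWithStats(red.astype('uint8'))
    for i in range(1,n):
        if st[i,4]>8: Q=P[l==i]; print(i,st[i],np.median(Q,0).round(4),Q.min(0).round(3),Q.max(0).round(3))
    tab=(P[...,0]>.2)&(P[...,0]<.3)&(P[...,1]<0)&(P[...,1]>-.3); print('table',np.median(P[tab][:,2]),P[tab][:,2].std())
E
```

```text
1 [399 193   6  13  61] [ 0.4873 -0.4848  0.0134] [ 0.472 -0.493  0.009] [ 0.503 -0.478  0.018]
2 [309 194   8  13  63] [ 0.4809 -0.2631  0.0132] [ 0.466 -0.271  0.007] [ 0.496 -0.253  0.017]
3 [325 217  47  25 316] [ 0.4245 -0.3537  0.0088] [ 0.38  -0.409  0.003] [ 0.441 -0.294  0.014]
table 0.0017204740383388595 0.0037828174782386856
1 [278 144   7   3  15] [ 0.4885 -0.4804  0.0114] [ 0.478 -0.486  0.007] [ 0.5   -0.476  0.014]
2 [290 158   5  18  43] [ 0.4354 -0.3423  0.0089] [ 0.423 -0.401  0.005] [ 0.442 -0.293  0.012]
3 [296 158  11  18  43] [ 0.3984 -0.3527  0.0078] [ 0.384 -0.404  0.001] [ 0.426 -0.305  0.012]
4 [268 176   8   6  26] [ 0.4829 -0.2573  0.0105] [ 0.472 -0.265  0.004] [ 0.496 -0.25   0.016]
table 0.001479842685706445 0.003519786853770629
```

View pics/tc.png

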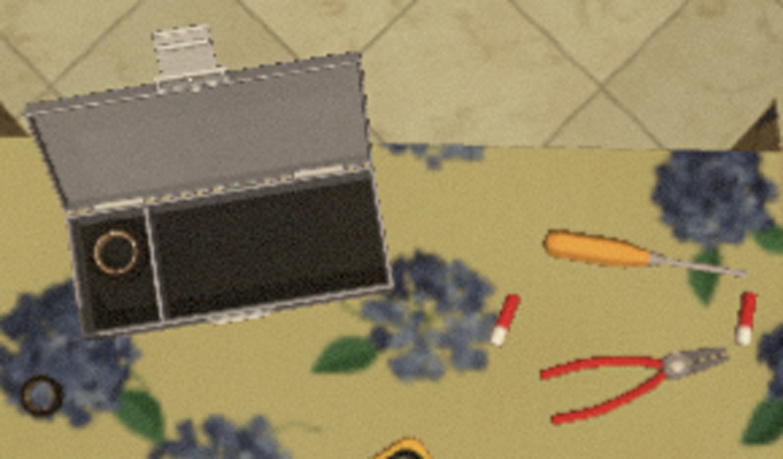

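View pics/sc.png

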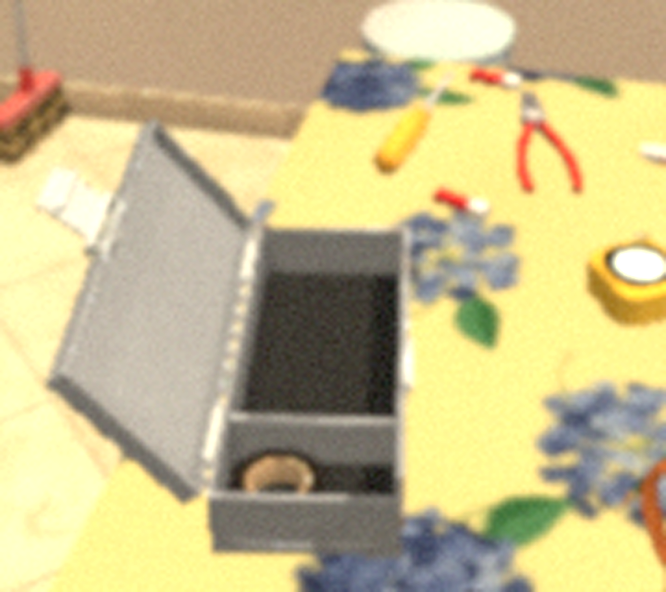

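The crops put the pliers' jaw tip at (728,353) and the handle ends at (541,375) and (553,421) in tc. The case rim corners are at (85,337), (392,288), (371,168) and (68,212). In sc, the jaw tip is at (530,95) and the handle ends are at (528,190) and (578,190).

```bash
python3 - <<'E'
from h import *
t=load('top'); s=load('side')
T=lambda p:(np.array(p,float)+.5)/2.7+[125,85]-.5
S=lambda p:(np.array(p,float)+.5)/3.7+[150,125]-.5
def tri(a,b):
    o1,o2=t['T'][:3,3],s['T'][:3,3]; d1=rays(t,T(a))@t['T'][:3,:3].T; d2=rays(s,S(b))@s['T'][:3,:3].T
    x=np.linalg.lstsq(np.stack([d1,-d2],1),o2-o1,rcond=None)[0]; p,q=o1+x[0]*d1,o2+x[1]*d2
    return ((p+q)/2).round(4),round(np.linalg.norm(p-q),4)
for n,a,b in [('jaw',(728,353),(530,95)),('hA',(541,375),(528,190)),('hB',(553,421),(578,190)),
  ('FR',(392,288),(405,230)),('BR',(371,168),(265,230)),('FL',(85,337),(400,495)),('BL',(68,212),(214,495)),('divF',(160,320),(400,418)),
  ('lidR',(360,55),(152,123)),('lidL',(28,108),(57,380)),('latch',(180,33),(55,195))]:
    print(n,*tri(a,b))
print('top@.006',atz(t,T([(728,353),(541,375),(553,421)]),.006).round(4).tolist())
R=atz(t,T([(85,337),(392,288),(371,168),(68,212)]),.048);print('rim',R.round(4).tolist())
P=cloud(t);
# case rim via depth
m=(P[...,2]>.038)&(P[...,2]<.056)&(P[...,0]>.4)&(P[...,0]<.68)&(P[...,1]<.3)&(P[...,1]>-.2)
rc=cv2.minAreaRect(P[m][:,:2].astype('float32')); print(m.sum(),rc)
# floor of the bay
c=R[:,:2].mean(0);mm=(np.hypot(*(P[...,:2]-(c+[0,-.035])).transpose(2,0,1))<.03);print('floor z',np.median(P[mm],0))
for c in (t,s):
    P=cloud(c); l=(P[...,2]>.062)&(P[...,0]>.5)&(P[...,0]<.85)&(P[...,1]>-.2)&(P[...,1]<.3)&(P[...,2]<.3)
    Q=P[l];print(len(Q),Q.min(0),Q.max(0)); ce=np.median(Q,0)
    u,sv,v=np.linalg.svd(Q-ce,full_matrices=False);print(ce.round(4),v[2].round(3))
E
```

```text
jaw [ 4.457e-01 -4.716e-01 -2.000e-04] 0.0023
hA [ 0.4242 -0.2953  0.0036] 0.002
hB [ 0.3827 -0.3067  0.0023] 0.0032
FR [ 0.4996 -0.1546  0.0439] 0.0051
BR [ 0.6048 -0.1344  0.0425] 0.0016
FL [0.4492 0.1159 0.0466] 0.0026
BL [0.5573 0.1361 0.044 ] 0.0051
divF [0.4642 0.0502 0.0449] 0.0005
lidR [ 0.6804 -0.1224  0.1306] 0.0017
lidL [0.632  0.151  0.1276] 0.0001
latch [0.6864 0.0221 0.1584] 0.0018
top@.006 [[0.4466, -0.4693, 0.006], [0.4232, -0.2949, 0.006], [0.3812, -0.3061, 0.006]]
rim [[0.4479, 0.1154, 0.048], [0.4967, -0.1548, 0.048], [0.6044, -0.1342, 0.048], [0.5592, 0.1356, 0.048]]
1925 ((0.5390359163284302, -0.005760490894317627), (0.13954989612102509, 0.28173068165779114), 10.969304084777832)
floor z [ 0.52716757 -0.04415359  0.00760631]
4182 [ 0.57138096 -0.13349137  0.06200308] [0.69222564 0.15114843 0.1688062 ]
[0.6378 0.015  0.1016] [-0.817 -0.149  0.557]
2819 [ 0.57134834 -0.13307559  0.06203577] [0.69475401 0.15666891 0.16823126]
[0.6356 0.0329 0.1014] [ 0.809  0.146 -0.57 ]
```

```bash
python3 -m crank '{"steps":[[[0.68,-1,0.3],[0,0,-1]],[[0.68,-1,0.3],[0,0,-1]],[[0.68,-1,0.3],[0,0,-1]],[[0.68,-1,0.3],[0,0,-1]],[[0.68,-1,0.3],[0,0,-1]],[[0.68,-1,0.3],[0,0,-1]],[[0.68,-1,0.3],[0,0,-1]],[[0.68,-1,0.3],[0,0,-1]],[[0.68,-1,0.3],[0,0,-1]],[[0.68,-1,0.3],[0,0,-1]]]}' 60
python3 -m crank '{"steps":[[[0.68,-1,0],[0,0,-0.87]],[[0.68,-1,0],[0,0,-0.87]],[[0.68,-1,0],[0,0,0]],[[0.68,-1,0],[0,0,0]],[[0.68,-1,0],[0,0,0]],[[0.68,-1,0],[0,0,0]],[[0,-1,0],[0,0,0]],[[0,-1,0],[0,0,0]],[[0,-1,0],[0,0,0]],[[0,-1,0],[0,0,0]]]}'
python3 -m crank '{"steps":[[[0,-1,0],[0,0,0]],[[0,-1,0],[0,0,0]],[[0,-1,0],[0,0,0]],[[0,-1,0],[0,0,0]],[[0,-1,0],[0,0,0]],[[0,-1,0],[0,0,0]],[[0,-1,0],[0,0,0]],[[0,-1,0],[0,0,0]],[[0,-1,0],[0,0,0]],[[0,-1,0],[0,0,0]]]}'
python3 -m crank '{"steps":[[[-0.1,-1,0],[0,0,0]],[[-0.1,-1,0],[0,0,0]],[[-0.1,-1,0],[0,0,0]],[[-0.1,-1,0],[0,0,0]],[[-0.1,-1,0],[0,0,0]],[[-0.1,-1,0],[0,0,0]],[[-0.1,-1,0],[0,0,0]],[[-0.1,-1,0],[0,0,0]],[[-0.1,-1,0],[0,0,0]],[[0,0,0],[0,0,0]]]}'
```

```text
time: 0.93
ee_pos: [0.3491, 0.3475, 0.2977]
eef_rot: [0.551, 0.835, -0.0, -0.0]
ft_force: [0.5, -0.1, -0.4]
width: 0.06
grip_force: 0.0
time: 1.77
ee_pos: [0.4503, 0.0976, 0.2972]
eef_rot: [0.611, 0.792, -0.0, -0.0]
ft_force: [0.1, 0.9, 0.7]
width: 0.0602
grip_force: 0.0
time: 2.6
ee_pos: [0.4502, -0.1523, 0.2974]
eef_rot: [0.611, 0.792, 0.0, -0.0]
ft_force: [0.2, 1.0, -0.5]
width: 0.0599
grip_force: 0.0
time: 3.43
ee_pos: [0.4257, -0.3803, 0.2971]
eef_rot: [0.613, 0.79, -0.001, -0.0]
ft_force: [-0.0, -0.4, 1.2]
width: 0.0599
grip_force: 0.0
```

```bash
python3 -m crank '{"steps":[[[0,-0.2,-1],[0,0,0]],[[0,0,-1],[0,0,0]],[[0,0,-1],[0,0,0]],[[0,0,-1],[0,0,0]],[[0,0,-1],[0,0,0]],[[0,0,-1],[0,0,0]],[[0,0,-1],[0,0,0]],[[0,0,-1],[0,0,0]],[[0,0,-1],[0,0,0]],[[0,0,-0.8],[0,0,0]]]}'
python3 - <<'E'
from h import *
t=grab('top'); s=grab('side')
a=cv2.resize(t['pixels'][190:260,290:430],None,fx=4,fy=4,interpolation=cv2.INTER_CUBIC)
b=cv2.resize(s['pixels'][110:200,230:370],None,fx=4,fy=4,interpolation=cv2.INTER_CUBIC)
cv2.imwrite('pics/pre.png',cv2.resize(cv2.convertScaleAbs(np.vstack([a,b]),alpha=1.5),None,fx=.9,fy=.9))
E
```

```text
time: 4.27
ee_pos: [0.4277, -0.3799, 0.0505]
eef_rot: [0.611, 0.792, 0.0, -0.001]
ft_force: [-0.4, 0.6, -0.2]
width: 0.0599
grip_force: 0.0
```

View pics/pre.png

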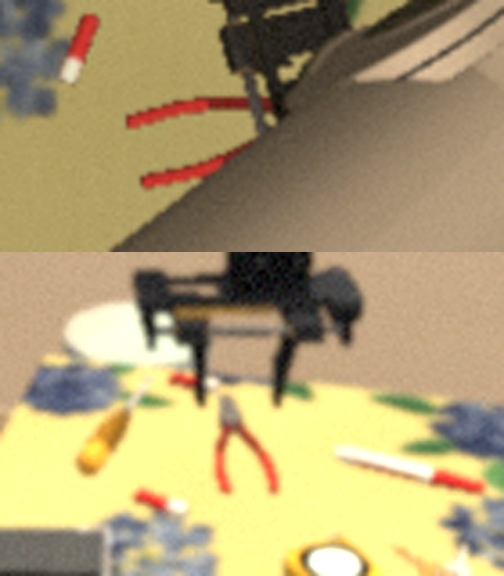

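The fingers straddle the pliers at mid-length, at (240,395) in the side part. I'll go down the rest of the way slowly and close.

```bash
python3 -m crank '{"steps":[[[-0.1,-0.2,-0.4],[0,0,0]],[[0,0,-0.4],[0,0,0]],[[0,0,-0.4],[0,0,0]],[[0,0,-0.35],[0,0,0]],[[0,0,-0.2],[0,0,0]],[[0,0,0],[0,0,0]],[[0,0,0],[0,0,0]]]}'
python3 -m crank '{"steps":[[[0,0,0],[0,0,0]],[[0,0,0],[0,0,0]],[[0,0,0],[0,0,0]],[[0,0,0],[0,0,0]],[[0,0,0],[0,0,0]],[[0,0,0],[0,0,0]],[[0,0,0],[0,0,0]],[[0,0,0],[0,0,0]]]}' 20 25
```

```text
time: 4.95
ee_pos: [0.4255, -0.3861, 0.0088]
eef_rot: [0.611, 0.792, -0.0, -0.0]
ft_force: [-0.2, -0.0, 0.7]
width: 0.0602
grip_force: 0.0
time: 5.62
ee_pos: [0.4263, -0.3865, 0.0096]
eef_rot: [0.611, 0.792, 0.0, 0.001]
ft_force: [0.1, 0.4, 6.1]
width: 0.0216
grip_force: 3.1
```

```bash
python3 -m crank '{"steps":[[[0,0,0.1],[0,0,0]],[[0,0,0],[0,0,0]],[[0,0,0],[0,0,0]],[[0,0,0],[0,0,0]],[[0,0,0],[0,0,0]],[[0,0,-0.1],[0,0,0]],[[0,0,-0.12],[0,0,0]],[[0,0,-0.1],[0,0,0]],[[0,0,0],[0,0,0]],[[0,0,0],[0,0,0]]]}' 62
python3 - <<'E'
from h import *
s=grab('side'); t=grab('top')
b=cv2.resize(s['pixels'][140:190,260:330],None,fx=9,fy=9,interpolation=cv2.INTER_CUBIC)
cv2.imwrite('pics/pre2.png',cv2.convertScaleAbs(b,alpha=1.5))
E
```

```text
time: 6.45
ee_pos: [0.4254, -0.3859, 0.003]
eef_rot: [0.611, 0.792, -0.0, -0.0]
ft_force: [-0.0, 0.4, -0.7]
width: 0.0619
grip_force: 0.0
```

View pics/pre2.png

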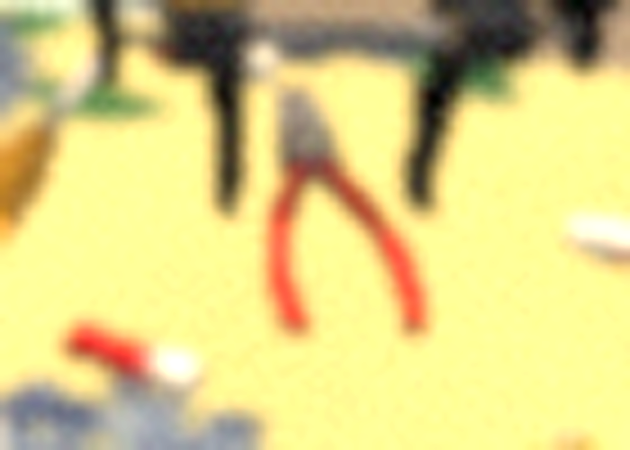

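The fingertips, at (228,205) and (422,200), now straddle the pliers near the table. The handles there are about 40 mm wide, so I can close.

```bash
python3 -m crank '{"steps":[[[0,0,0],[0,0,0]],[[0,0,0],[0,0,0]],[[0,0,0],[0,0,0]],[[0,0,0],[0,0,0]],[[0,0,0],[0,0,0]],[[0,0,0],[0,0,0]]]}' 25 25
python3 -m crank '{"steps":[[[0,0,0.2],[0,0,0]],[[0,0,0.4],[0,0,0]],[[0,0,0.6],[0,0,0]],[[0,0,0.8],[0,0,0]],[[0,0,1],[0,0,0]],[[0,0,0],[0,0,0]]]}'
```

```text
time: 7.05
ee_pos: [0.4257, -0.3859, 0.0034]
eef_rot: [0.611, 0.792, 0.0, -0.0]
ft_force: [0.4, 1.8, 1.1]
width: 0.0377
grip_force: 24.2
time: 7.55
ee_pos: [0.427, -0.3881, 0.0831]
eef_rot: [0.611, 0.791, 0.0, 0.003]
ft_force: [0.3, -1.5, -1.1]
width: 0.0378
grip_force: 24.3
```

```bash
python3 -m crank '{"steps":[[[0,0,1],[0,0,0]],[[0,0,1],[0,0,0]],[[0,0,1],[0,0,0]],[[0,0.5,1],[0,0,0]],[[0.29,1,0.5],[0,0,-0.2]],[[0.29,1,0],[0,0,-0.2]],[[0.29,1,0],[0,0,-0.2]],[[0.29,1,0],[0,0,-0.2]],[[0.29,1,0],[0,0,-0.08]],[[0.29,1,0],[0,0,0]]]}'
python3 -m crank '{"steps":[[[0.29,1,0],[0,0,0]],[[0.29,1,0],[0,0,0]],[[0.29,1,0],[0,0,0]],[[0.29,1,0],[0,0,0]],[[0.29,1,0],[0,0,0]],[[0.29,1,0],[0,0,0]],[[0.29,0.7,0],[0,0,0]],[[0.25,0.4,0],[0,0,0]],[[0,0,0],[0,0,0]]]}'
python3 - <<'E'
from h import *
s=grab('side'); t=grab('top'); print(monitor.read_state()['ee_pos'])
b=cv2.resize(s['pixels'][80:290,140:330],None,fx=2.8,fy=2.8,interpolation=cv2.INTER_CUBIC)
cv2.imwrite('pics/over.png',cv2.convertScaleAbs(b,alpha=1.5))
px=s['pixels'].astype(int);P=cloud(s); red=(px[...,2]>1.8*px[...,1])&(P[...,2]>.08)&(P[...,0]<.8)&(P[...,0]>.3)
print(red.sum(),P[red].min(0),P[red].max(0))
E
```

```text
time: 8.38
ee_pos: [0.469, -0.2223, 0.1909]
eef_rot: [0.641, 0.767, 0.0, -0.0]
ft_force: [1.8, -0.5, -2.0]
width: 0.0373
grip_force: 24.3
time: 9.13
ee_pos: [0.5269, -0.0436, 0.1907]
eef_rot: [0.639, 0.769, 0.0, 0.0]
ft_force: [0.3, -0.3, -2.0]
width: 0.0375
grip_force: 24.3
[ 0.5258341  -0.04720035  0.19077919]
325 [ 0.30146655 -0.06391792  0.08110669] [0.60562798 0.64523575 0.58680116]
```

View pics/over.png

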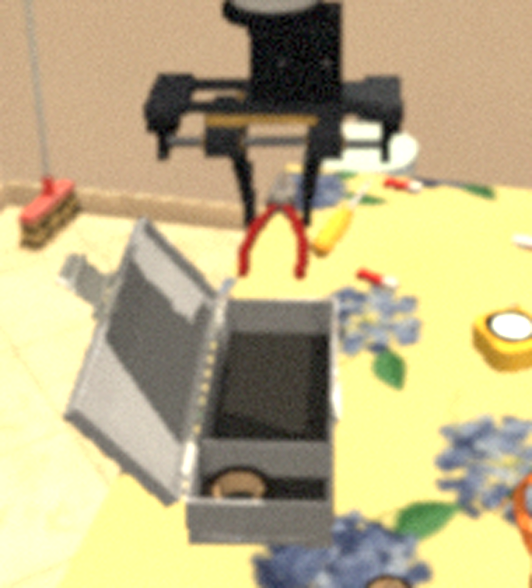

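The pliers hang level and in line with the bay, with handle ends at (243,275) and (300,275). I'll check the tilt numerically before lowering.

```bash
python3 - <<'E'
from h import *
for n in('side','top'):
    c=load(n);px=c['pixels'].astype(int);P=cloud(c)
    red=(px[...,2]>1.6*px[...,1])&(P[...,2]>.12)&(P[...,2]<.26)&(abs(P[...,0]-.52)<.07)&(abs(P[...,1])<.12)
    Q=P[red]
    if len(Q)<10: print(n,len(Q)); continue
    A=np.c_[Q[:,:2]-[.526,-.047],np.ones(len(Q))]; print(n,len(Q),Q.min(0).round(3),Q.max(0).round(3),np.linalg.lstsq(A,Q[:,2],rcond=None)[0].round(3))
    hi=Q[Q[:,1]>Q[:,1].max()-.02]; print('handle ends x',hi[:,0].min(),hi[:,0].max(),'z',np.median(hi[:,2]))
E
```

```text
side 209 [ 0.487 -0.07   0.188] [0.552 0.05  0.241] [0.006 0.038 0.196]
handle ends x 0.48711237263250373 0.5393870212988727 z 0.19972867407225298
top 0
```

```bash
python3 - <<'E'
from h import *
s=load('side'); a=np.radians(10.3); R=np.array([[np.cos(a),np.sin(a)],[-np.sin(a),np.cos(a)]])
p=atz(s,np.array([(243,277),(300,277),(284,172)])/2.8+[140,80],.197)
print(p.round(4), ((p[:,:2]-[.5275,-.0094])@R.T).round(4))
E
```

```text
[[ 0.5284  0.0568  0.197 ]
 [ 0.488   0.0479  0.197 ]
 [ 0.5398 -0.1147  0.197 ]] [[ 0.0127  0.065 ]
 [-0.0286  0.0634]
 [-0.0067 -0.1058]]
```

```bash
python3 -m crank '{"steps":[[[0.07,-0.4,0],[0,0,0]],[[0,0,-0.8],[0,0,0]],[[0,0,-0.8],[0,0,0]],[[0,0,-0.8],[0,0,0]],[[0,0,-0.8],[0,0,0]],[[0,0,-0.8],[0,0,0]],[[0,0,-0.5],[0,0,0]],[[0,0,0],[0,0,0]],[[0,0,0],[0,0,0]]]}'
python3 -m crank '{"steps":[[[0,0,-0.4],[0,0,0]],[[0,0,-0.4],[0,0,0]],[[0,0,-0.4],[0,0,0]],[[0,0,-0.4],[0,0,0]],[[0,0,-0.3],[0,0,0]],[[0,0,-0.2],[0,0,0]],[[0,0,0],[0,0,0]],[[0,0,0],[0,0,0]]]}'
```

```text
time: 9.98
ee_pos: [0.5275, -0.0572, 0.0786]
eef_rot: [0.641, 0.767, -0.0, -0.0]
ft_force: [0.3, 0.7, -1.7]
width: 0.0376
grip_force: 24.3
time: 10.65
ee_pos: [0.5277, -0.0562, 0.0256]
eef_rot: [0.641, 0.768, -0.0, -0.0]
ft_force: [-0.1, 0.1, -1.2]
width: 0.0372
grip_force: 24.3
```

```bash
python3 -m crank '{"steps":[[[0,0,-0.2],[0,0,0]],[[0,0,-0.1],[0,0,0]],[[0,0,-0.1],[0,0,0]],[[0,0,-0.08],[0,0,0]],[[0,0,0],[0,0,0]],[[0,0,0],[0,0,0]]]}'
python3 - <<'E'
from h import *
s=grab('side'); t=grab('top')
b=cv2.resize(s['pixels'][130:270,150:280],None,fx=4,fy=4,interpolation=cv2.INTER_CUBIC)
cv2.imwrite('pics/in.png',cv2.convertScaleAbs(b,alpha=1.8))
E
```

```text
time: 11.15
ee_pos: [0.5278, -0.0561, 0.0138]
eef_rot: [0.641, 0.768, -0.0, -0.0]
ft_force: [1.1, 0.9, -2.2]
width: 0.0376
grip_force: 24.3
```

View pics/in.png

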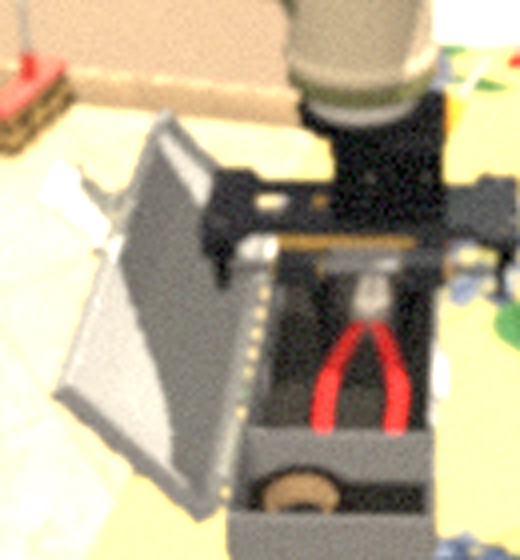

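The pliers are inside the bay between the walls, with handle ends at (325,425) and (397,425). I'll ease them down to contact.

```bash
python3 -m crank '{"steps":[[[0,0,-0.05],[0,0,0]],[[0,0,-0.04],[0,0,0]],[[0,0,0],[0,0,0]],[[0,0,0],[0,0,0]]]}'
python3 -m crank '{"steps":[[[0,0,-0.04],[0,0,0]],[[0,0,0],[0,0,0]],[[0,0,0],[0,0,0]]]}'
```

```text
time: 11.58
ee_pos: [0.5278, -0.056, 0.0116]
eef_rot: [0.641, 0.768, 0.0, 0.0]
ft_force: [0.6, -0.6, -2.0]
width: 0.0376
grip_force: 24.3
time: 11.83
ee_pos: [0.5279, -0.056, 0.0111]
eef_rot: [0.641, 0.768, 0.0, -0.0]
ft_force: [-3.2, 0.3, 7.7]
width: 0.0378
grip_force: 24.2
```

```bash
python3 -m crank '{"steps":[[[0,0,0],[0,0,0]],[[0,0,0],[0,0,0]],[[0,0,0],[0,0,0]],[[0,0,0],[0,0,0]],[[0,0,0.1],[0,0,0]],[[0,0,0.3],[0,0,0]],[[0,0,0.6],[0,0,0]],[[0,0,1],[0,0,0]],[[0,0,1],[0,0,0]],[[0,0,1],[0,0,0]]]}' 47
python3 -m crank '{"steps":[[[0,0,1],[0,0,0]],[[0,0,1],[0,0,0]],[[0,0,1],[0,0,0]],[[0,0,1],[0,0,0]],[[0,0,1],[0,0,0]],[[0,0,1],[0,0,0]],[[0,0,0],[0,0,0]]]}'
python3 - <<'E'
from h import *
s=grab('side'); t=grab('top')
a=t['pixels'][100:215,130:280]; b=s['pixels'][170:270,200:265]
a=cv2.resize(a,None,fx=3.4,fy=3.4,interpolation=cv2.INTER_CUBIC); b=cv2.resize(b,(254,391),interpolation=cv2.INTER_CUBIC)
cv2.imwrite('pics/rel.png',cv2.convertScaleAbs(np.hstack([a,b]),alpha=1.8))
E
```

```text
time: 12.67
ee_pos: [0.5276, -0.0564, 0.1121]
eef_rot: [0.641, 0.768, -0.0, 0.0]
ft_force: [0.0, 0.5, 0.2]
width: 0.0471
grip_force: 0.0
time: 13.25
ee_pos: [0.5296, -0.0567, 0.2655]
eef_rot: [0.641, 0.767, 0.003, 0.002]
ft_force: [1.4, 0.8, 0.7]
width: 0.047
grip_force: 0.0
```

View pics/rel.png

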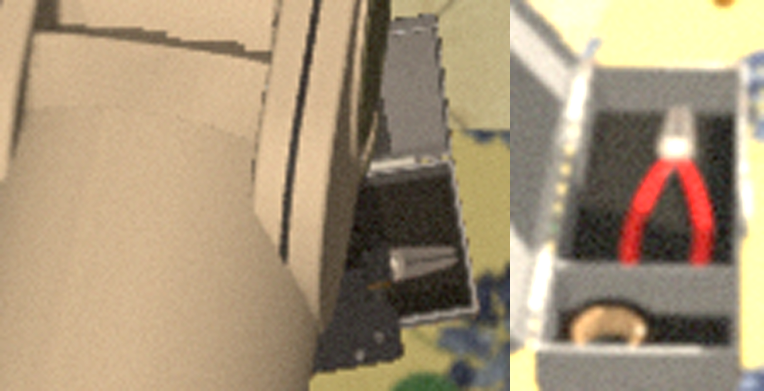

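The pliers lie flat in the bay: the jaws are at (425,262) in the top part, the handles at (665,210) in the side part, and the tape is untouched. Next is the lid.

```bash
python3 -m crank '{"steps":[[[1,-0.04,0],[0,0,0]],[[1,-0.04,0],[0,0,0]],[[1,-0.04,0],[0,0,0]],[[1,-0.04,0],[0,0,0]],[[1,-0.04,0],[0,0,0]],[[1,-0.04,0],[0,0,0]],[[1,-0.04,0],[0,0,0]],[[1,-0.04,0],[0,0,0]],[[0,0,0],[0,0,0]]]}' 0 20
python3 -m crank '{"steps":[[[0,0,-1],[0,0,0]],[[0,0,-1],[0,0,0]],[[0,0,-1],[0,0,0]],[[0,0,-1],[0,0,0]],[[0,0,-1],[0,0,0]],[[0,0,-1],[0,0,0]],[[0,0,-0.6],[0,0,0]],[[0,0,0],[0,0,0]],[[0,0,0],[0,0,0]]]}'
python3 -m crank '{"steps":[[[-0.25,-0.045,0],[0,0,0]],[[-0.25,-0.045,0],[0,0,0]],[[-0.25,-0.045,0.05],[0,0,0]],[[-0.25,-0.045,0.05],[0,0,0]],[[-0.25,-0.045,0.05],[0,0,0]],[[0,0,0],[0,0,0]]]}'
```

```text
time: 14.1
ee_pos: [0.7299, -0.0638, 0.2566]
eef_rot: [0.641, 0.768, -0.002, -0.001]
ft_force: [-0.1, -0.1, -0.7]
width: 0.0016
grip_force: 0.0
time: 14.85
ee_pos: [0.7273, -0.0641, 0.0953]
eef_rot: [0.641, 0.768, -0.001, -0.0]
ft_force: [-0.8, -0.1, 0.9]
width: 0.0003
grip_force: 0.0
time: 15.35
ee_pos: [0.6957, -0.0703, 0.1003]
eef_rot: [0.641, 0.767, 0.0, 0.0]
ft_force: [-0.3, 0.8, 0.6]
width: 0.0007
grip_force: 0.0
```

```bash
python3 -m crank '{"steps":[[[-0.22,-0.04,0.2],[0,0,0]],[[-0.22,-0.04,0.2],[0,0,0]],[[-0.22,-0.04,0.2],[0,0,0]]]}'
python3 -m crank '{"steps":[[[-0.26,-0.047,0.14],[0,0,0]],[[-0.26,-0.047,0.14],[0,0,0]],[[-0.26,-0.047,0.14],[0,0,0]],[[-0.26,-0.047,0.14],[0,0,0]]]}'
python3 -m crank '{"steps":[[[-0.36,-0.065,0.1],[0,0,0]],[[-0.36,-0.065,0.1],[0,0,0]],[[-0.36,-0.065,0.1],[0,0,0]]]}'
python3 - <<'E'
from h import *
s=grab('side'); P=cloud(s)
a=np.radians(10.3); R=np.array([[np.cos(a),np.sin(a)],[-np.sin(a),np.cos(a)]])
Q=P.reshape(-1,3); q=np.c_[(Q[:,:2]-[.5275,-.0094])@R.T,Q[:,2]]
m=(q[:,1]>.03)&(q[:,1]<.13)&(q[:,2]>.056)&(q[:,2]<.25)&(abs(q[:,0])<.2); q=q[m]
for z in np.arange(.06,.19,.01):
    k=abs(q[:,2]-z)<.005
    if k.sum()>3: print(round(z,2),k.sum(),np.percentile(q[k,0],[5,50,95]).round(3))
E
```

```text
time: 15.6
ee_pos: [0.6803, -0.0724, 0.115]
eef_rot: [0.641, 0.768, 0.001, 0.001]
ft_force: [3.2, 1.3, -1.1]
width: 0.0006
grip_force: 1.8
time: 15.93
ee_pos: [0.6557, -0.0769, 0.1306]
eef_rot: [0.64, 0.768, 0.002, 0.002]
ft_force: [6.7, 1.6, 5.5]
width: 0.0008
grip_force: 3.6
time: 16.18
ee_pos: [0.628, -0.0823, 0.1378]
eef_rot: [0.641, 0.768, 0.001, 0.002]
ft_force: [3.1, 0.2, 4.3]
width: 0.0005
grip_force: 2.2
0.06 15 [0.07  0.071 0.071]
0.07 23 [0.07  0.071 0.071]
0.08 22 [0.071 0.071 0.072]
0.09 20 [0.071 0.072 0.072]
0.1 21 [0.071 0.072 0.072]
0.11 22 [0.072 0.072 0.072]
0.12 5 [0.072 0.072 0.072]
0.16 226 [0.061 0.068 0.075]
0.17 10 [0.062 0.066 0.071]
```

```bash
python3 -m crank '{"steps":[[[-0.34,-0.062,0.05],[0,0,0]],[[-0.34,-0.062,0.05],[0,0,0]],[[-0.34,-0.062,0.05],[0,0,0]],[[-0.315,-0.057,-0.03],[0,0,0]],[[-0.315,-0.057,-0.03],[0,0,0]],[[-0.315,-0.057,-0.03],[0,0,0]]]}'
python3 -m crank '{"steps":[[[-0.3,-0.055,-0.16],[0,0,0]],[[-0.3,-0.055,-0.16],[0,0,0]],[[-0.3,-0.055,-0.16],[0,0,0]]]}'
python3 -m crank '{"steps":[[[-0.25,-0.045,-0.227],[0,0,0]],[[-0.25,-0.045,-0.227],[0,0,0]],[[-0.25,-0.045,-0.227],[0,0,0]]]}'
```

```text
time: 16.73
ee_pos: [0.5769, -0.0913, 0.137]
eef_rot: [0.641, 0.768, -0.0, -0.0]
ft_force: [2.7, 0.6, -0.2]
width: 0.0005
grip_force: 1.0
time: 16.98
ee_pos: [0.5545, -0.0955, 0.1248]
eef_rot: [0.641, 0.768, -0.0, -0.0]
ft_force: [1.6, 0.1, 0.1]
width: 0.0006
grip_force: 0.8
time: 17.23
ee_pos: [0.5359, -0.0988, 0.1075]
eef_rot: [0.641, 0.768, -0.0, -0.0]
ft_force: [1.9, -1.4, -0.1]
width: 0.0004
grip_force: 0.6
```

```bash
python3 -m crank '{"steps":[[[-0.185,-0.033,-0.29],[0,0,0]],[[-0.185,-0.033,-0.29],[0,0,0]],[[-0.185,-0.033,-0.29],[0,0,0]]]}'
python3 -m crank '{"steps":[[[-0.1,-0.018,-0.25],[0,0,0]],[[-0.1,-0.018,-0.25],[0,0,0]],[[-0.05,-0.009,-0.2],[0,0,0]],[[0,0,-0.1],[0,0,0]],[[0,0,0],[0,0,0]]]}'
```

```text
time: 17.48
ee_pos: [0.5223, -0.1012, 0.0857]
eef_rot: [0.641, 0.768, -0.0, -0.0]
ft_force: [1.9, 0.6, 0.4]
width: 0.0005
grip_force: 0.4
time: 17.9
ee_pos: [0.5162, -0.1022, 0.0659]
eef_rot: [0.641, 0.768, -0.0, -0.0]
ft_force: [0.3, 0.4, 0.1]
width: 0.0002
grip_force: 0.0
```

```bash
python3 -m crank '{"steps":[[[0,0,-0.06],[0,0,0]],[[0,0,-0.06],[0,0,0]],[[0,0,0],[0,0,0]]]}'
python3 -m crank '{"steps":[[[0,0,-0.06],[0,0,0]],[[0,0,-0.04],[0,0,0]],[[0,0,0],[0,0,0]]]}'
```

```text
time: 18.15
ee_pos: [0.5169, -0.1024, 0.0648]
eef_rot: [0.641, 0.768, 0.0, -0.0]
ft_force: [-8.5, 0.9, 17.9]
width: 0.0007
grip_force: 8.9
time: 18.4
ee_pos: [0.517, -0.1024, 0.0644]
eef_rot: [0.641, 0.767, 0.001, -0.001]
ft_force: [-21.3, 5.4, 52.1]
width: 0.0001
grip_force: 26.2
```

```bash
python3 -m crank '{"steps":[[[0,0,0.3],[0,0,0]],[[0,0,1],[0,0,0]],[[0,0,1],[0,0,0]],[[-0.8,0.75,0.3],[0,0,0]],[[-0.8,0.75,0],[0,0,0]],[[-0.8,0.75,0],[0,0,0]],[[-0.8,0.75,0],[0,0,0]],[[0,0,0],[0,0,0]],[[0,0,0],[0,0,0]]]}'
python3 - <<'E'
from h import *
s=grab('side'); P=cloud(s)
a=np.radians(10.3); R=np.array([[np.cos(a),np.sin(a)],[-np.sin(a),np.cos(a)]])
Q=P.reshape(-1,3); q=np.c_[(Q[:,:2]-[.5275,-.0094])@R.T,Q[:,2]]
e=monitor.read_state()['ee_pos']; print('tcp case',R@(e[:2]-[.5275,-.0094]),e[2])
m=(abs(q[:,1])<.03)&(q[:,0]>-.12)&(q[:,0]<-.06)&(q[:,2]>.02)&(q[:,2]<.09)
for x in np.arange(-.115,-.06,.005):
    k=m&(abs(q[:,0]-x)<.0025)
    if k.sum(): print('latch',round(x,3),k.sum(),np.median(q[k],0).round(4))
k=(abs(q[:,1]-.1)<.03)&(abs(q[:,0])<.05)&(q[:,2]>.05)&(q[:,2]<.09); A=np.c_[q[k,:2],np.ones(k.sum())]; print('lid top',np.linalg.lstsq(A,q[k,2],rcond=None)[0])
cv2.imwrite('pics/lid.png',cv2.convertScaleAbs(cv2.resize(s['pixels'][130:290,150:330],None,fx=3.5,fy=3.5,interpolation=cv2.INTER_CUBIC),alpha=1.5))
E
```

```text
time: 19.15
ee_pos: [0.4365, -0.0258, 0.1265]
eef_rot: [0.64, 0.769, 0.002, -0.001]
ft_force: [1.0, -0.4, 0.4]
width: 0.0004
grip_force: 0.0
tcp case [-0.09206427 -0.00093428] 0.12653517414106602
latch -0.1 26 [-0.0987  0.0057  0.0655]
latch -0.095 27 [-0.0942  0.0044  0.0622]
latch -0.09 27 [-0.0909  0.0069  0.0607]
latch -0.085 25 [-0.0844  0.0066  0.0607]
latch -0.08 26 [-0.0806  0.0054  0.0596]
latch -0.075 26 [-0.0759  0.0042  0.0586]
latch -0.07 35 [-0.07    0.0065  0.0574]
latch -0.065 31 [-0.065  -0.0004  0.0571]
latch -0.06 7 [-0.0605 -0.0221  0.0571]
lid top [ 0.00187562 -0.01159315  0.0668158 ]
```

```bash
python3 -m crank '{"steps":[[[0,0,-0.6],[0,0,0]],[[0,0,-0.6],[0,0,0]],[[0,0,-0.6],[0,0,0]],[[0,0,-0.3],[0,0,0]],[[0,0,-0.2],[0,0,0]],[[0,0,-0.2],[0,0,0]],[[0,0,-0.2],[0,0,0]]]}'
python3 -m crank '{"steps":[[[0,0,-0.2],[0,0,0]],[[0,0,-0.2],[0,0,0]],[[0,0,-0.2],[0,0,0]],[[0,0,-0.2],[0,0,0]]]}'
python3 -m crank '{"steps":[[[0,0,-0.2],[0,0,0]],[[0,0,-0.2],[0,0,0]],[[0,0,-0.2],[0,0,0]],[[0,0,-0.15],[0,0,0]],[[0,0,0],[0,0,0]],[[0,0,0],[0,0,0]]]}'
```

```text
time: 19.78
ee_pos: [0.4371, -0.0278, 0.0586]
eef_rot: [0.641, 0.767, -0.0, 0.0]
ft_force: [-0.7, -0.5, 2.2]
width: 0.0003
grip_force: 0.9
time: 20.12
ee_pos: [0.4369, -0.0271, 0.0383]
eef_rot: [0.641, 0.768, 0.0, 0.0]
ft_force: [-0.2, -0.4, 1.9]
width: 0.0005
grip_force: 0.7
time: 20.62
ee_pos: [0.4361, -0.0275, 0.0195]
eef_rot: [0.641, 0.768, -0.0, -0.0]
ft_force: [0.2, -0.2, -0.2]
width: 0.0006
grip_force: 0.0
```

```bash
python3 -m crank '{"steps":[[[-0.3,-0.05,0],[0,0,0]],[[-0.2,-0.03,0.1],[0,0,0]],[[0,0,0.5],[0,0,0]],[[0,0,1],[0,0,0]],[[0,0,1],[0,0,0]],[[0,-0.5,1],[0,0,0]],[[0,-1,1],[0,0,0]],[[0,-1,1],[0,0,0]],[[0,-1,1],[0,0,0]],[[0,-1,0],[0,0,0]]]}'
python3 -m crank '{"steps":[[[0,-1,0],[0,0,0]],[[0,-1,0],[0,0,0]],[[0,-1,0],[0,0,0]],[[0,-1,0],[0,0,0]],[[0,-1,0],[0,0,0]],[[0,-1,0],[0,0,0]],[[0,0,0],[0,0,0]],[[0,0,0],[0,0,0]]]}'
python3 - <<'E'
from h import *
s=grab('side'); P=cloud(s)
a=np.radians(10.3); R=np.array([[np.cos(a),np.sin(a)],[-np.sin(a),np.cos(a)]])
Q=P.reshape(-1,3); q=np.c_[(Q[:,:2]-[.5275,-.0094])@R.T,Q[:,2]]
m=(abs(q[:,1])<.02)&(q[:,0]>-.12)&(q[:,0]<-.058)
for z in np.arange(.01,.07,.008):
    k=m&(abs(q[:,2]-z)<.004); print(round(z,3),k.sum(),np.median(q[k],0).round(4) if k.any() else '')
k=(abs(q[:,1]-.1)<.03)&(abs(q[:,0])<.05)&(q[:,2]>.05)&(q[:,2]<.09); A=np.c_[q[k,:2],np.ones(k.sum())]; print('lid top',np.linalg.lstsq(A,q[k,2],rcond=None)[0])
t=grab('top'); a_=cv2.resize(t['pixels'][90:260,120:420],(600,340)); b=cv2.resize(s['pixels'][170:290,190:330],(262,225)); 
c=np.zeros((565,600,3),'uint8'); c[:340]=a_; c[340:,:262]=b; c[340:,300:562]=cv2.resize(s['pixels'][120:220,220:336],(262,225))
cv2.imwrite('pics/end.png',cv2.convertScaleAbs(c,alpha=1.6))
E
```

```text
time: 21.45
ee_pos: [0.4253, -0.1435, 0.1883]
eef_rot: [0.641, 0.767, 0.003, 0.001]
ft_force: [2.0, 0.5, 0.0]
width: 0.0003
grip_force: 0.0
time: 22.12
ee_pos: [0.4217, -0.2924, 0.1848]
eef_rot: [0.643, 0.766, -0.001, -0.0]
ft_force: [-0.8, 0.0, -0.2]
width: 0.0006
grip_force: 0.0
0.01 0 
0.018 12 [-0.0684  0.0036  0.0193]
0.026 6 [-0.0609  0.0061  0.0279]
0.034 6 [-0.0582 -0.0069  0.0353]
0.042 0 
0.05 0 
0.058 21 [-0.0629  0.0027  0.0572]
0.066 0 
lid top [ 0.0011925  -0.00913475  0.06659191]
```

View pics/end.png

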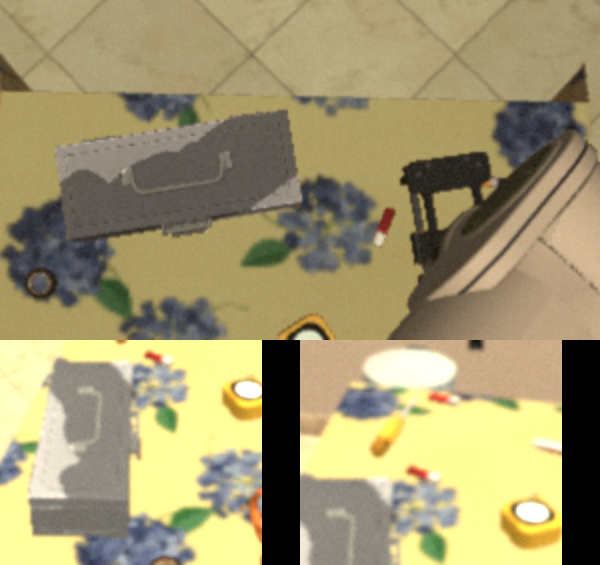

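The lid is level and shut. The latch hangs flat against the front at (190,228), with its lip at case x = -68 mm and z = 19 mm. The screwdriver hasn't moved and the arm is clear, so I'm handing in.

```bash
python3 -c "
from bench import ticket
print(ticket.close_job())"
```

```text
the job is handed in; nothing more can be done
None
```

The job is handed in: the pliers lie flat in the long bay, the lid is fully down and the latch has snapped shut; the screwdriver was not moved, the tape roll was in its bay when last seen before the lid closed, and the arm is clear of everything at about 22 s.

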